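# Fetch the sonde from behind the earthing gear

## Robot

A 6-joint arm with a two-finger parallel gripper is mounted at the origin on the work surface. World frame = base frame: x ahead of the robot, y to its left, z up, the work surface at z = 0. Lengths are in mm, angles in rad, forces in N, time in s.
With the tool pointing down it reaches from about 225 to 875 mm from the base axis. Payload 3.4 kg.
Tool frame: the origin (TCP) lies midway between the tips of the shut fingers; the grasp point (between the pads) lies 19 mm behind it (ctrl.pinch_z is the distance from the TCP to the grasp point, in mm); z points along the fingers, y is the line along which they close (so a half turn about z gives the same grasp; the last joint's range is limited). The gripper opens to 85 mm and grips with 20 to 120 N. Pads are 22 mm wide; open, the fingers measure 114 mm over their backs; the gripper's body (76 mm by 85 mm) begins 54 mm behind the grasp point. The pads swing forward as they close: fully open they stand 13 mm farther back than shut.
Start: joints at [1.144, 0.276, 1.505, -0, 1.361, -0.121], TCP at [173.126, 548.356, 192.528] pointing down, gripper open.
Joint ranges: [-2.89, 2.89], [-0.75, 2.08], [0.22, 2.7], [-1.18, 4.32], [0.11, 2.71], [-2.7, 2.7]. Speed limits (rad/s): [2.57, 2.57, 3.14, 3.14, 3.14, 3.14].

## Interface

Orientations are given as a unit quaternion [w, x, y, z].
In Python, from rig import ctrl gives the robot as it stands.
- The arm moves only by the tool servo_tool, never from a script. Its argument "moves" is one flat list of numbers, 7 for each row, row after row: the shift along the tool's x, y, z in mm, then the turn, a rotation vector about the tool's x, y, z in rad, then the finger opening in mm, from 0 to 85.4. In form: [tx, ty, tz, rx, ry, rz, grip, tx, ty, tz, rx, ry, rz, grip, ...]. A call has 1 to 8 rows; each row is the pose to reach, as a shift and turn from the pose commanded when the call began, along the tool's axes at that moment; what a row does not reach only later rows make up. A row lasts 1/12 s, in which the tool goes at most 41.7 mm and 7.16 degrees, less where a joint would pass 70% of its speed; a pose out of reach is approached as far as the arm can. A call with a gripper value outside its range is refused whole. The fingers move at their own pace and stop on an object; the grip force is fixed at half the most. Time passes only in rows, so rows that repeat a pose let the fingers close. It gives the time, the measured TCP pose, the force, the opening and the grip force at its end, in the units of the state.
- ctrl.observe(): the state, without advancing time (a new reading comes with each control period).
- ctrl.camera(name): name is "side" or "top"; returns a dict with "pixels" (400x640x3 uint8, red, green, blue), "z_map" (400x640 float32, mm along the optical axis (not along the pixel's ray), 0 where there is no reading), "K" (3x3 intrinsics, pixels), "k1" (the pictures are not rectified: a ray, as slopes to the right and down, at radius r is drawn at 1 + k1 r^2 times it, then the intrinsics apply), "R" (3x3) and "t" (3): a world point X has camera coordinates R X + t. Camera axes: x right, y down, z forward; pixel columns grow to the right and rows downward; lengths in mm; the calibration is good to about 2 mm. A picture is of the moment at which its call begins.
- ctrl.close_job(): hands the job in; it is judged then, once.
The state is a dict: "clock": time; "joint_pos": joint angles; "joint_velocities": joint speeds; "tau": joint torques, N m; "ee_pos": TCP position; "orientation": TCP orientation; "contact_force": force on the tool from outside, world axes, zero at the start; "wrist_torque": the same for the moment, N m; "finger_gap": opening from 0.0 (shut) to 1.0 (fully open); "finger_force": force on a finger pad.
Only numpy, scipy, OpenCV 4.12 (cv2) and the standard library are available. Lean on these libraries where they do the work, as an engineer would, in place of code of your own. Each camera call takes 0.05 s, during which the arm holds its last target. There are 200 camera calls.

## Task

The white sonde due for launch stands hemmed in at the back of the open olive case: first clear the ceramic insulator, the copper earthing stud and the aluminium battery tray out of its way onto the black rubber mat, all three standing on the mat together. Then stand the sonde in the blue launch cradle with its long side along the cradle's long side, and only after that put each of the three back in the case on the very spot where it stood at the start. Keep all four upright, set them down rather than drop them, and leave the mug, the jar and the orange meter alone.

Things in the scene. Friction and masses are not known exactly. Their poses are not given: they have to be found in the camera images.
- sonde_mid (a point): White plastic radiosonde body, upright box 46 (x) x 60 (y, long side) x 88 mm high, grey band near the top, 120 g nominal. Point: its centre, 44 mm above its underside; z up. Its three neighbours in the case stand about 9 mm from it, too near for fingers; grip each neighbour from above, fingers closing at right angles to the line from it to the sonde.
- insulator_mid (a point): Pale cream ceramic post insulator, upright, round, 80 mm high, greatest diameter 52 mm, foot 48 mm across. A straight band 52 mm in diameter runs from 27 to 53 mm above its foot and is the place to grip. Short dark steel pin on top. 220 g nominal. The point is its centre, 40 mm above its underside, on its axis; z is up.
- stud_mid (a point): Copper earthing stud, upright, round, 80 mm high: foot 50 mm across and 14 mm thick, a collar 38 mm in diameter from 25 to 55 mm above the foot (the place to grip), a disc 44 mm across from 64 to 70 mm, 26 mm stem. 350 g nominal. The point is its centre, 40 mm above its underside, on its axis; z is up.
- tray_mid (a point): Aluminium battery tray: an upright open box 50 x 50 mm (its x and y), walls 62 mm high, holding four fixed black cells that reach 80 mm; grip it by the outer walls. 250 g nominal. The point is its centre, 40 mm above its underside; z is up.
- case: Olive hard case, open, fixed: 252 (x) x 242 (y) mm outside, rim 60 mm, walls 6 mm, flat dark foam top 30 mm above the table. Origin: centre of its underside; x away from the robot, z up. Pale patches at (35, 0) sonde, (35, 66), (35, -66), (-24, 0) mm for the others; which stands where varies. Fixed lid leans out from the -y rim, up to 270 mm high; fixed screwdriver 14 mm high in the foam near the -x wall.
- mat: Black rubber mat, fixed flat on the table: the side area. 280 (its x) x 130 (its y) x 4 mm. Origin: centre of its underside; z up.
- cradle: Blue plastic launch cradle, fixed: a shallow tray 84 (its x) x 98 (its y, the long side) x 13 mm high, lip 5 mm thick, its inside 74 x 88 mm, inner floor 5 mm above the table, small white patch in the middle. Origin: centre of its underside; z up.
- mug: Yellow mug, 76 mm across, 85 mm high, near the far edge; a bystander, leave it alone. Origin: centre of its underside.
- jar: Amber glass jar with black cap, 60 mm across, 90 mm high, near the far edge; a bystander, leave it alone. Origin: centre of its underside.
- meter: Orange hand-held meter lying flat, 130 (its x) x 50 (its y) x 24 mm, at the left side of the table; a bystander, leave it alone. Origin: centre of its underside.

How it is judged (in metres and radians):
On the way, in this order (a step that is already met when the one before it is completed fails the run):
1. the insulator, the stud and the battery tray all stand released on the mat together (x of insulator_mid in the frame of mat between -0.128 and 0.128 m and y of insulator_mid in the frame of mat between -0.053 and 0.053 m and z of insulator_mid in the frame of mat between 0.038 and 0.052 m and angle between each of insulator_mid, stud_mid, tray_mid's own z axis and vertical below 0.12 rad and linear speed of each of insulator, stud, tray below 0.02 m/s and angular speed of each of insulator, stud, tray below 0.15 rad/s and contact force between the fingers and insulator below 0.1 N and x of stud_mid in the frame of mat between -0.128 and 0.128 m and y of stud_mid in the frame of mat between -0.053 and 0.053 m and z of stud_mid in the frame of mat between 0.038 and 0.052 m and contact force between the fingers and stud below 0.1 N and x of tray_mid in the frame of mat between -0.128 and 0.128 m and y of tray_mid in the frame of mat between -0.053 and 0.053 m and z of tray_mid in the frame of mat between 0.038 and 0.052 m and contact force between the fingers and tray below 0.1 N), for 0.2 s.
2. the sonde stands released in the cradle while the three are still on the mat (all of step 1 and horizontal distance between sonde_mid and cradle below 0.015 m and z of sonde_mid in the frame of cradle between 0.044 and 0.054 m and angle between the y axis of sonde_mid and the y axis of cradle, either way round below 0.25 rad and angle between sonde_mid's own z axis and vertical below 0.12 rad and linear speed of sonde below 0.02 m/s and angular speed of sonde below 0.15 rad/s and contact force between the fingers and sonde below 0.1 N), for 0.2 s.
At the end, for the whole second after the job is handed in: Sonde upright on the cradle floor, within 15 mm of its centre, long sides aligned within 0.25 rad; insulator, stud and battery tray each upright in the case within 15 mm of their starting spots (any yaw; upright: within 0.12 rad); all released and at rest (horizontal distance between sonde_mid and cradle below 0.015 m and z of sonde_mid in the frame of cradle between 0.044 and 0.054 m and angle between the y axis of sonde_mid and the y axis of cradle, either way round below 0.25 rad and angle between each of sonde_mid, insulator_mid, stud_mid, tray_mid's own z axis and vertical below 0.12 rad and linear speed of each of sonde, insulator, stud, tray below 0.02 m/s and angular speed of each of sonde, insulator, stud, tray below 0.15 rad/s and contact force between the fingers and sonde below 0.1 N and distance of each of insulator_mid, stud_mid, tray_mid from where it was at the start of the episode below 0.015 m and contact force between the fingers and insulator below 0.1 N and contact force between the fingers and stud below 0.1 N and contact force between the fingers and tray below 0.1 N); the robot touches nothing.
It fails at once if one of the four things is tipped over (more than 0.6 rad) (angle between any of sonde_mid, insulator_mid, stud_mid, tray_mid's own z axis and vertical above 0.6 rad).
It fails at once if one of the four things is dropped (falls free from more than about 30 mm) ((linear speed of sonde above 0.75 m/s and contact force between the fingers and sonde below 0.05 N) or (linear speed of insulator above 0.75 m/s and contact force between the fingers and insulator below 0.05 N) or (linear speed of stud above 0.75 m/s and contact force between the fingers and stud below 0.05 N) or (linear speed of tray above 0.75 m/s and contact force between the fingers and tray below 0.05 N)).
It fails at once if the mug, the jar or the meter is moved by more than 20 mm (distance of any of mug, jar, meter from where it was at the start of the episode above 0.02 m).
It also fails if it takes over 144 s, if anything falls off the work surface, if the arm or the gripper's body presses on something with over 40 N, if the wrist force passes 120 N, or if a joint passes its speed limit or range.

## Working session

There is one attempt and no reset: what is moved stays moved. The work goes in short steps, Python scripts to look and compute and a tool call to move; the robot and the scene stay as the last step left them, time stands still between calls to the robot, and variables do not carry over. Pictures are saved under pics/ and viewed, at most 14 in all, crops included, and the job is handed in when it is done.

Besides the shell and the picture viewer there is one more tool, called as a command line: name --argument value ..., lists and objects as JSON in quotes. servo_tool: Moves the arm, as the interface text tells. Its arguments: {"type":"object","properties":{"moves":{"type":"array","items":{"type":"number"}}},"required":["moves"]}

```bash
ls; mkdir -p pics
python3 - <<'E'
from rig import ctrl
import cv2
s=ctrl.observe();print({k:s[k] for k in('clock','ee_pos','orientation','finger_gap')})
for n in('side','top'):
    c=ctrl.camera(n);cv2.imwrite(f'pics/{n}0.png',c['pixels'][:,:,::-1]);print(n,c['K'],c['k1'],c['R'],c['t'])
E
```

```text
pics
{'clock': 0.0, 'ee_pos': array([172.86189346, 547.79065665, 191.6394094 ]), 'orientation': array([-2.57308000e-04,  1.52305707e-01,  9.88333017e-01, -8.67421739e-04]), 'finger_gap': 1.0017546932526382}
side [[494.19126594   0.         321.12452185]
 [  0.         494.19126594 201.85450521]
 [  0.           0.           1.        ]] 0.022350358039740944 [[-0.98475013 -0.17311804  0.01724315]
 [-0.1316104   0.67646714 -0.72461777]
 [ 0.11377999 -0.71583682 -0.68893524]] [ 641.50810775   67.71994502 1180.77918668]
top [[429.82070826   0.         314.15285495]
 [  0.         429.82070826 198.58107771]
 [  0.           0.           1.        ]] -0.09544115452857851 [[ 0.00295241 -0.99981948  0.01876962]
 [-0.99933769 -0.00363071 -0.03620778]
 [ 0.03626939 -0.01865028 -0.999168  ]] [  90.79048495  624.52183925 1134.91890265]
```

View pics/top0.png

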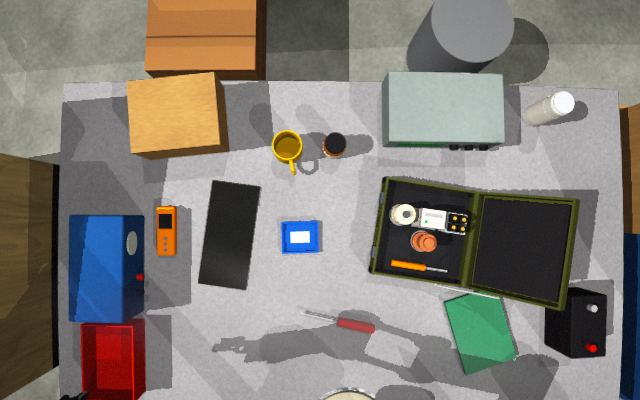

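View pics/side0.png

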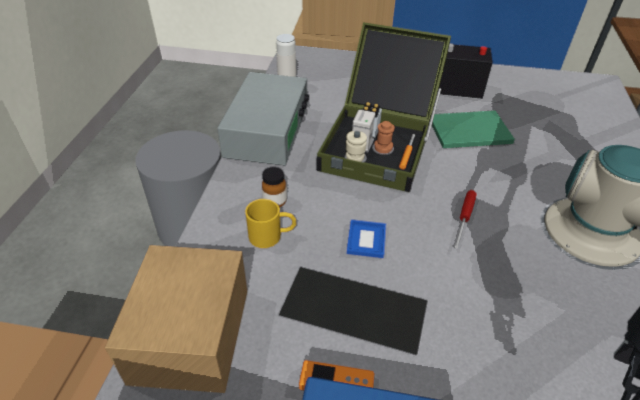

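The top view shows the case at (420,230), with the insulator at (403,214), sonde at (434,220), tray at (458,222) and stud at (424,242). The mat is at (230,235), the cradle at (300,237) and the meter at (166,230). The side view confirms this, and both the mug and jar are well clear.

```bash
cat > h.py <<'E'
import numpy as np,cv2
from rig import ctrl
def cloud(n):
    c=ctrl.camera(n);h,w=c['z_map'].shape
    u,v=np.meshgrid(np.arange(w),np.arange(h));K=c['K']
    d=np.stack([(u-K[0,2])/K[0,0],(v-K[1,2])/K[1,1]],-1);s=d.copy()
    for _ in range(8): s=d/(1+c['k1']*(s**2).sum(-1,keepdims=True))
    Z=c['z_map'][...,None];P=np.concatenate([s*Z,Z],-1)
    X=(P-c['t'])@c['R'];X[c['z_map']==0]=np.nan
    return c['pixels'],cv2.cvtColor(c['pixels'],cv2.COLOR_RGB2HSV),X
def rect(X,m): 
    (c,s,a)=cv2.minAreaRect(X[m][:,:2].astype(np.float32));return np.round(c,1),np.round(s,1),round(a,2)
def big(m):
    n,l,st,_=cv2.connectedComponentsWithStats(m.astype(np.uint8));return l==1+st[1:,4].argmax()
E
python3 - <<'E'
from h import *
for n in('top','side'):
    px,H,X=cloud(n);h,s,v=[H[...,i].astype(int) for i in range(3)];z=X[...,2]
    x,y=X[...,0],X[...,1]
    print(n,'table z',np.nanmedian(z[(abs(x-350)<60)&(abs(y-40)<40)]))
    m=big((v<60)&(abs(z)<14)&(y>100)&(y<450)&(x>200)&(x<650));print('mat',rect(X,m),np.median(z[m]))
    m=big((h>105)&(h<125)&(s>150)&(abs(z-8)<14)&(abs(y-130)<110));print('cradle',rect(X,m),np.median(z[m]))
    m=big((s<60)&(v>180)&(abs(z-5)<8)&(abs(y-130)<40)&(abs(x-430)<80));print('patch',rect(X,m),X[m].mean(0).round(1))
    inc=(x>330)&(x<680)&(y<-20)&(y>-330)
    m=inc&(h>22)&(h<45)&(s>80)&(abs(z-60)<9)&(y>-280);print('rim',rect(X,m))
    top=inc&(z>92)&(z<128)&(y>-240)&(x>400)&(x<600)
    k,l,st,ce=cv2.connectedComponentsWithStats(top.astype(np.uint8))
    for i in range(1,k):
        if st[i,4]>15:
            mm=l==i;print(st[i],'xyz',X[mm].mean(0).round(1),rect(X,mm),'hsv',np.median(H[mm],0))
E
```

```text
top table z 0.5028899522779166
mat (array([523.9, 322.1]), array([129.1, 270.5]), 82.49) 4.13771381225878
cradle (array([522.6, 131.7]), array([83.7, 98.4]), 2.09) 6.078584555687993
patch (array([414.5, 130.6]), array([ 79. , 130.2]), 88.99) [414.1 130.4   0.5]
rim (array([ 539.8, -181. ]), array([234. , 252.2]), 80.78)
[395 208  21  17 299] xyz [ 580.7 -130.3  100.5] (array([ 578.7, -131.3]), array([39.7, 51.6]), 0.11) hsv [ 29.  23. 252.]
[418 208  28  22 496] xyz [ 573.6 -192.2  116.6] (array([ 573.2, -195.8]), array([62.5, 46.5]), 82.49) hsv [ 20.5   5.  252. ]
[419 234  18  18 255] xyz [ 513.3 -185.9  103.6] (array([ 513.3, -186.9]), array([43.6, 42.6]), 43.1) hsv [ 11. 180. 232.]
side table z 0.8933101716549433
mat (array([524. , 323.6]), array([130.6, 269.6]), 82.21) 4.09834853704012
cradle (array([523. , 133.5]), array([ 81.5, 100.9]), 2.42) 6.356705900106352
patch (array([508.7, 135.4]), array([ 2.7, 49.1]), 0.87) [508.6 135.8   6.3]
rim (array([ 537.6, -181.3]), array([231.5, 250. ]), 81.34)
[350 110  27  34 572] xyz [ 574.6 -165.3  108.3] (array([ 575.6, -173.9]), array([138.3,  47.6]), 82.05) hsv [ 20.   9. 186.]
[378 121  17  12 157] xyz [ 513.  -180.1  103.4] (array([ 512.2, -182.7]), array([42.4, 40. ]), 3.94) hsv [ 11. 139. 159.]
```

Run:
```python
import cv2
a=cv2.imread('pics/top0.png')[165:315,360:490];b=cv2.imread('pics/side0.png')[90:200,300:450]
a=cv2.resize(a,None,fx=3,fy=3,interpolation=2);b=cv2.resize(b,(395,290))
import numpy as np
o=np.zeros((450,790,3),np.uint8);o[:,:390]=a;o[:290,395:]=b;cv2.imwrite('pics/crop.png',o)
```

```text
(no output)
```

View pics/crop.png

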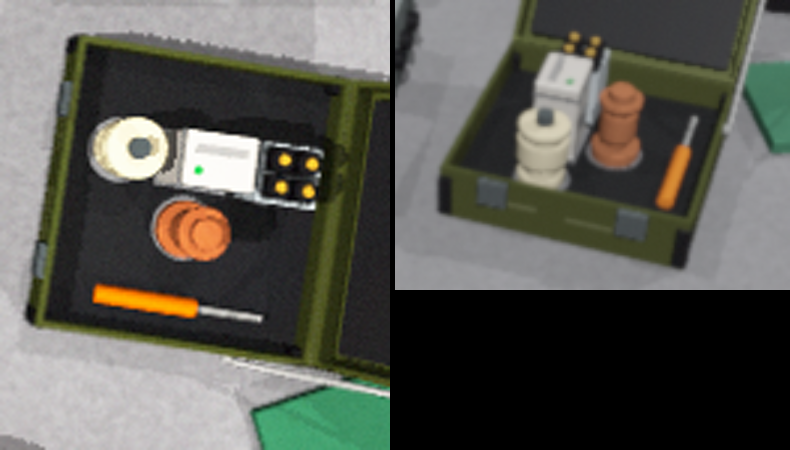

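The crop confirms the layout: insulator at the +y patch, tray at −y, stud at −x, and screwdriver nearer the robot. The case is turned about −8°. Next I'll refine the object tops.

Run:
```python
from h import *
for n in('top','side'):
    px,H,X=cloud(n);h,s,v=[H[...,i].astype(int) for i in range(3)];z=X[...,2]
    x,y=X[...,0],X[...,1];print(n)
    reg=(x>470)&(x<620)&(y<-80)&(y>-290)
    def rep(nm,m):
        if m.sum()>5: m=big(m);print(nm,m.sum(),rect(X,m),X[m].mean(0).round(1))
    rep('sonde',reg&(z>115)&(z<124)&(y<-150)&(y>-235))
    rep('tray z>103',reg&(z>103)&(z<114)&(y<-222)&(y>-285))
    rep('tray wall',reg&(z>85)&(z<114)&(y<-222)&(y>-285))
    rep('ins z>94',reg&(z>94)&(y>-152)&(z<113)&(x>540))
    rep('ins pin',reg&(z>94)&(y>-152)&(v<170)&(x>540))
    rep('stud z>90',reg&(z>92)&(x<540)&(s>90))
    rep('stud top',reg&(z>106)&(x<540)&(s>90))
```

```text
top
sonde 419 (array([ 573.5, -195.3]), array([59.4, 46.1]), 82.0) [ 573.8 -194.8  118.3]
tray z>103 162 (array([ 560.8, -261. ]), array([42.7, 43. ]), 80.95) [ 564.8 -257.9  107.1]
tray wall 358 (array([ 561.1, -260.9]), array([50.3, 50.7]), 82.19) [ 561.2 -257.5  101.7]
ins z>94 323 (array([ 583.6, -128.4]), array([49.6, 45.3]), 0.47) [ 583.9 -129.   100.4]
ins pin 44 (array([ 583.6, -131.1]), array([17.5, 17.1]), 57.52) [ 584.1 -131.2  109.6]
stud z>90 255 (array([ 513.1, -187.1]), array([42.3, 42.7]), 3.69) [ 513.3 -185.8  103.6]
stud top 85 (array([ 512.5, -186.6]), array([24.6, 23.2]), 0.67) [ 513.2 -186.3  110.2]
side
sonde 222 (array([ 572.6, -194.5]), array([60.5, 46.1]), 84.24) [ 572.3 -192.8  118.2]
tray z>103 52 (array([ 548.6, -258. ]), array([40.6, 19. ]), 82.49) [ 548.8 -258.1  107.5]
tray wall 160 (array([ 558.1, -261.2]), array([48.5, 45.9]), 81.79) [ 554.5 -259.1  102.7]
ins z>94 201 (array([ 583.7, -127.6]), array([46.1, 50.2]), 89.91) [ 582.5 -125.4  100.5]
ins pin 50 (array([ 583.6, -130.4]), array([18.1, 20.5]), 36.07) [ 583.4 -128.6  107.1]
stud z>90 157 (array([ 512.5, -182.4]), array([42.3, 41.1]), 1.11) [ 513.  -180.2  103.4]
stud top 53 (array([ 511.6, -185. ]), array([26.5, 24.9]), 35.13) [ 512.9 -185.3  109.6]
```

```bash
cat > chain.py <<'E'
import numpy as np
def chain(W):
    # W: (label,x,y,z,yaw of tool y in deg); prints the shift between successive poses in tool axes of the first
    for a,b in zip(W,W[1:]):
        t=np.radians(a[4]);y=np.array([np.cos(t),np.sin(t)]);x=np.array([-np.sin(t),np.cos(t)])
        d=np.array(b[1:3])-a[1:3];rz=np.radians(a[4]-b[4])
        print(f'{b[0]:10s} tx {d@x:7.1f} ty {d@y:7.1f} tz {a[3]-b[3]:7.1f} rz {rz:6.3f}')
E
python3 - <<'E'
from chain import chain
I=(583.6,-130.5);S=(512.7,-186);T=(561,-261);F=(623,310);M=(524,323);N=(425,336)
chain([('start',173.1,548.4,192.5,72.48),('a',310,322,180,32.3),('b',447,96,170,-8),('I',*I,160,-8),
('Fhi',*F,160,-8),('S1',568,62,160,37),('S',*S,160,82),('Mhi',*M,160,82),('T1',542,31,160,37),('T',*T,160,-8),('Nhi',*N,160,-8)])
E
```

```text
a          tx  -198.7 ty  -174.7 tz    12.5 rz  0.701
b          tx  -264.2 ty    -5.0 tz    10.0 rz  0.703
I          tx  -205.3 ty   166.8 tz    10.0 rz  0.000
Fhi        tx   441.7 ty   -22.3 tz     0.0 rz  0.000
S1         tx  -253.2 ty   -19.9 tz     0.0 rz -0.785
S          tx  -164.8 ty  -193.4 tz     0.0 rz -0.785
Mhi        tx    59.6 ty   505.6 tz     0.0 rz  0.000
T1         tx   -58.5 ty  -286.7 tz     0.0 rz  0.785
T          tx  -244.6 ty  -160.6 tz     0.0 rz  0.785
Nhi        tx   572.3 ty  -217.8 tz     0.0 rz  0.000
```

servo_tool --moves '[-15,-13,1,0,0,0.06,85,-45,-40,3,0,0,0.17,85,-75,-66,5,0,0,0.28,85,-105,-92,7,0,0,0.39,85,-135,-118,9,0,0,0.5,85,-165,-145,11,0,0,0.6,85,-190,-167,12,0,0,0.67,85,-199,-175,12.5,0,0,0.7,85]'

```text
clock: 0.97
ee_pos: [311.6, 317.8, 179.9]
orientation: [0.001, 0.484, 0.875, -0.001]
contact_force: [-0.2, 0.8, -0.1]
finger_gap: 0.996
finger_force: 0.0
```

servo_tool --moves '[-20,0,1,0,0,0.06,85,-60,-1,2,0,0,0.17,85,-100,-2,4,0,0,0.28,85,-140,-3,6,0,0,0.39,85,-180,-4,8,0,0,0.5,85,-220,-4,9,0,0,0.6,85,-255,-5,10,0,0,0.67,85,-264,-5,10,0,0,0.7,85]'

```text
clock: 1.63
ee_pos: [450.2, 91.6, 170.0]
orientation: [0.002, 0.755, 0.655, 0.0]
contact_force: [-0.8, -0.3, -0.5]
finger_gap: 0.998
finger_force: 0.0
```

servo_tool --moves '[-15,12,1,0,0,0,85,-45,37,3,0,0,0,85,-80,65,5,0,0,0,85,-115,93,7,0,0,0,85,-150,122,9,0,0,0,85,-180,146,10,0,0,0,85,-200,162,10,0,0,0,85,-205,167,10,0,0,0,85]'

```text
clock: 2.3
ee_pos: [588.1, -134.4, 159.3]
orientation: [0.002, 0.754, 0.657, -0.0]
contact_force: [0.8, 1.2, 0.5]
finger_gap: 0.992
finger_force: 0.0
```

```bash
cat > st.py <<'E'
from rig import ctrl
import numpy as np
s=ctrl.observe();w,x,y,z=s['orientation']
print(s['clock'],s['ee_pos'].round(1),'yaw',np.degrees(2*np.arctan2(y,x)).round(2)-90,s['orientation'].round(4),s['joint_pos'].round(2),s['contact_force'].round(1),s['finger_gap'],s['finger_force'])
E
python3 st.py
python3 - <<'E'
from h import *
px,H,X=cloud('top');cv2.imwrite('pics/t1.png',cv2.resize(px[130:330,330:600,::-1],None,fx=2.5,fy=2.5))
E
```

```text
2.3 [ 588.1 -134.4  159.3] yaw -7.909999999999997 [ 1.600e-03  7.542e-01  6.566e-01 -1.000e-04] [-0.34  0.34  1.5  -0.    1.3  -0.2 ] [0.8 1.2 0.5] 0.9924871090231265 0.0
```

View pics/t1.png

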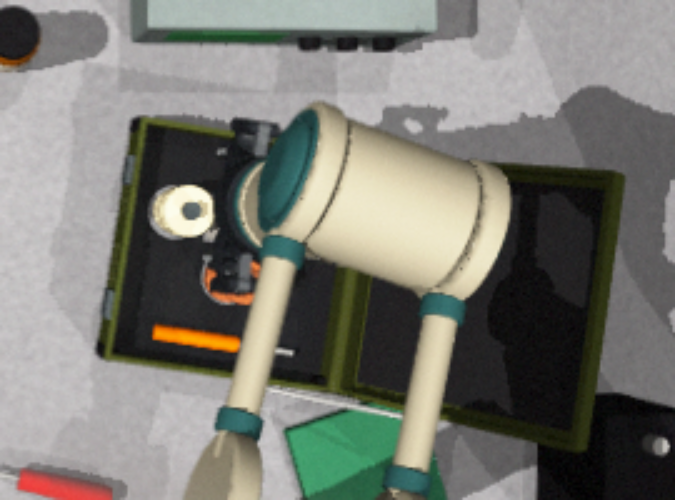

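The gripper's dark fingers are at about (255,135) and (240,270) in the crop. They look offset towards −y from the insulator pin at (197,210), so I'll check with depth before descending.

```bash
python3 st.py
python3 - <<'E'
from h import *
for n in('top','side'):
    px,H,X=cloud(n);v=H[...,2].astype(int);z=X[...,2];x,y=X[...,0],X[...,1]
    for lo,hi in((135,160),(160,185),(185,210),(210,235)):
        m=(z>lo)&(z<hi)&(x>480)&(x<700)&(y>-260)&(y<-60)&(v<110)
        k,l,st,_=cv2.connectedComponentsWithStats(m.astype(np.uint8))
        for i in range(1,k):
            if st[i,4]>6: print(n,lo,st[i],X[l==i].mean(0).round(1),X[l==i].min(0).round(0),X[l==i].max(0).round(0))
px=ctrl.camera('side')['pixels'];cv2.imwrite('pics/s1.png',cv2.resize(px[0:240,250:510,::-1],None,fx=2.5,fy=2.5))
E
```

```text
2.35 [ 587.5 -133.   159.2] yaw -7.900000000000006 [0.0008 0.7542 0.6567 0.    ] [-0.34  0.34  1.5  -0.    1.3  -0.2 ] [ 1.  -0.7 -0.7] 0.9964802388069273 0.0
top 210 [410 232   4   6  10] [ 538.8 -116.3  225. ] [ 533. -118.  214.] [ 545. -114.  233.]
side 210 [337  87   2   7  12] [ 638.5 -131.4  226.5] [ 636. -135.  219.] [ 640. -126.  234.]
side 210 [340  86   4  11  25] [ 627.7 -132.6  223.4] [ 626. -144.  212.] [ 631. -124.  234.]
side 210 [379  94   5   8  26] [ 533.5 -118.3  226.8] [ 528. -131.  212.] [ 538. -112.  234.]
```

View pics/s1.png

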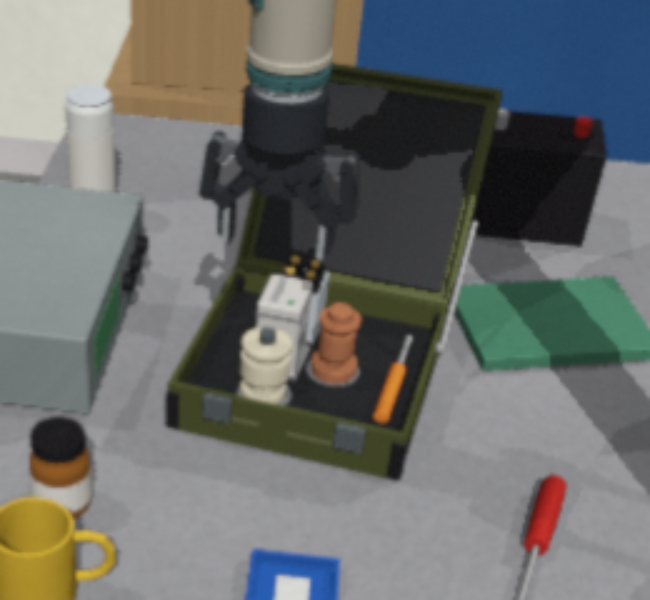

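The side view shows the gripper hanging straight down above the insulator at (267,365). The depth points of the knuckles put its midpoint near (584,−125), so the offset was parallax. I'll descend with a small correction.

servo_tool --moves '[1,-2,10,0,0,0,85,1,-2,30,0,0,0,85,1,-2,55,0,0,0,85,1,-2,78,0,0,0,85,1,-2,95,0,0,0,85,1,-2,105,0,0,0,85,1,-2,108,0,0,0,85,1,-2,108,0,0,0,85]'

```text
clock: 3.17
ee_pos: [582.6, -127.2, 51.5]
orientation: [-0.001, 0.753, 0.658, -0.0]
contact_force: [0.7, -0.1, 0.2]
finger_gap: 0.996
finger_force: 0.0
```

servo_tool --moves '[0,0,0,0,0,0,70,0,0,0,0,0,0,60,0,0,0,0,0,0,50,0,0,0,0,0,0,44,0,0,0,0,0,0,44,0,0,0,0,0,0,44,0,0,0,0,0,0,44,0,0,0,0,0,0,44]'

```text
clock: 3.83
ee_pos: [584.5, -128.7, 54.0]
orientation: [0.001, 0.753, 0.658, 0.001]
contact_force: [-0.3, 0.2, 5.6]
finger_gap: 0.563
finger_force: 60.8
```

```bash
python3 st.py
python3 - <<'E'
from h import *
px=ctrl.camera('side')['pixels'];cv2.imwrite('pics/s2.png',cv2.resize(px[50:210,290:460,::-1],None,fx=3.5,fy=3.5))
E
```

```text
3.8333 [ 584.5 -128.7   54. ] yaw -7.75 [0.0013 0.7533 0.6577 0.0009] [-0.33  0.41  1.66  0.    1.06 -0.2 ] [-0.3  0.2  5.6] 0.5626230575250936 60.756293535232544
```

View pics/s2.png

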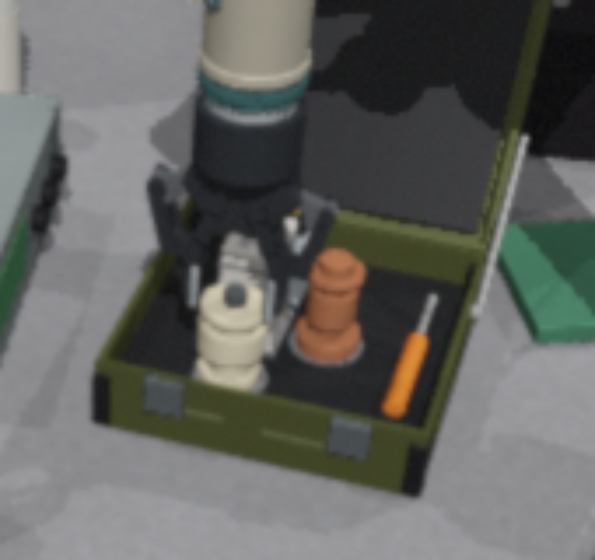

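The picture shows the fingers behind the insulator (pin at (235,292)), and the 48 mm opening suggests the sonde may be held instead. I'll measure before lifting.

Run:
```python
from h import *
for n in('top','side'):
    c=ctrl.camera(n)
    def pr(X):
        p=c['R']@np.array(X,float)+c['t'];s=p[:2]/p[2];s*=1+c['k1']*(s@s);return (c['K'][:2,:2]@s+c['K'][:2,2]).round(1)
    px,H,X=cloud(n);o=px.copy()
    for P,col in (((584.5,-128.7,54),(255,0,0)),((584.5,-128.7,150),(255,0,255)),((608,-132,75),(0,255,0)),((561,-125.4,75),(0,255,0)),((584.5,-128.7,250),(0,255,255))):
        q=pr(P);print(n,P,q);o=cv2.drawMarker(o.copy(),tuple(int(round(a)) for a in q),col,0,5,1)
    cr=o[110:290,340:540] if n=='top' else o[30:210,280:480]
    cv2.imwrite(f'pics/m_{n}.png',cv2.resize(cr[...,::-1],None,fx=2,fy=2,interpolation=cv2.INTER_NEAREST))
    if n=='side':
        for r,cc in ((120,342),(131,345),(136,345),(140,362),(131,361),(145,355),(145,371),(125,373),(112,335),(150,356),(160,356)): print(r,cc,X[r,cc].round(0),px[r,cc])
a=cv2.imread('pics/m_top.png');b=cv2.imread('pics/m_side.png');cv2.imwrite('pics/m.png',np.hstack([a,b]))
```

```text
top (584.5, -128.7, 54) [400.3 213.7]
top (584.5, -128.7, 150) [409.2 213.6]
top (608, -132, 75) [403.3 204.4]
top (561, -125.4, 75) [400.8 222.9]
top (584.5, -128.7, 250) [420.4 213.5]
side (584.5, -128.7, 54) [355.  150.5]
side (584.5, -128.7, 150) [357.4 119.8]
side (608, -132, 75) [346.7 142.2]
side (561, -125.4, 75) [364.3 145.9]
side (584.5, -128.7, 250) [360.4  84.2]
120 342 [ 623. -129.  144.] [41 42 46]
131 345 [ 613. -121.  118.] [130 134 135]
136 345 [ 612. -119.  103.] [119 122 124]
140 362 [ 568. -115.  101.] [190 183 161]
131 361 [ 575. -156.   99.] [176 172 161]
145 355 [ 584. -111.   85.] [173 167 146]
145 371 [ 547. -196.   28.] [77 78 80]
125 373 [ 544. -114.  150.] [39 40 45]
112 335 [ 642. -126.  167.] [39 42 45]
150 356 [ 580. -105.   74.] [184 177 156]
160 356 [577. -84.  58.] [156 152 127]
```

View pics/m.png

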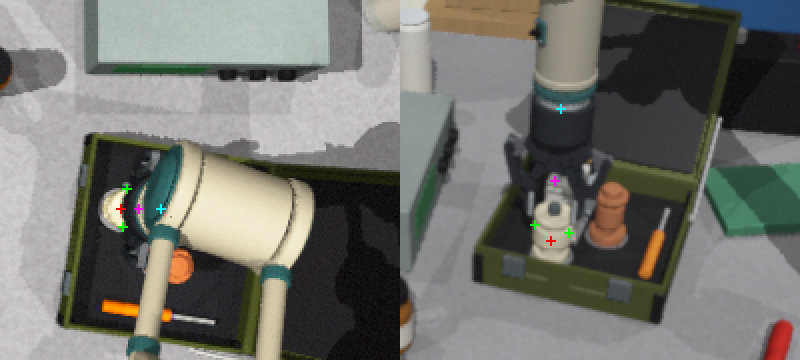

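Depth at the left pad gives (612,−119,103), with the insulator band edge at x≈610, so the fingers are on the insulator. I'll lift and check by depth.

servo_tool --moves '[0,0,-4,0,0,0,44,0,0,-14,0,0,0,44,0,0,-30,0,0,0,44,0,0,-50,0,0,0,44,0,0,-70,0,0,0,44,0,0,-88,0,0,0,44,0,0,-98,0,0,0,44,0,0,-100,0,0,0,44]'

```text
clock: 4.75
ee_pos: [584.7, -128.9, 154.6]
orientation: [0.002, 0.753, 0.658, 0.001]
contact_force: [-0.4, 0.0, -2.5]
finger_gap: 0.563
finger_force: 62.3
```

```bash
python3 st.py
python3 - <<'E'
from h import *
px=ctrl.camera('side')['pixels'];cv2.imwrite('pics/s3.png',cv2.resize(px[40:210,290:460,::-1],None,fx=2.5,fy=2.5))
E
```

```text
4.75 [ 584.7 -128.9  154.6] yaw -7.739999999999995 [0.002  0.7532 0.6578 0.0012] [-0.33  0.33  1.52  0.    1.29 -0.2 ] [-0.4  0.  -2.5] 0.5627752900086769 62.26932406425476
```

View pics/s3.png

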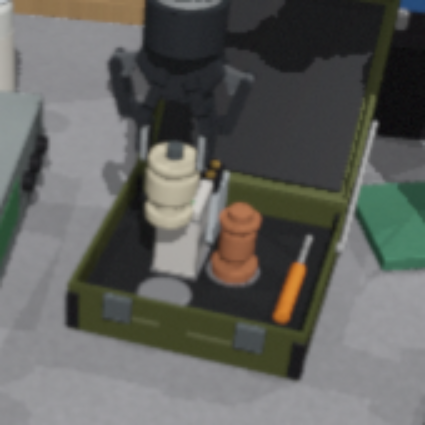

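The side view shows the insulator held upright at (172,185), above its empty grey patch at (163,293). Next is the carry to the far end of the mat.

servo_tool --moves '[8,0,0,0,0,0,44,28,-1,0,0,0,0,44,58,-3,0,0,0,0,44,90,-4,0,0,0,0,44,122,-6,0,0,0,0,44,155,-7,0,0,0,0,44,188,-9,0,0,0,0,44,220,-10,0,0,0,0,44]'

```text
clock: 5.47
ee_pos: [601.5, 93.2, 150.1]
orientation: [-0.001, 0.753, 0.658, -0.001]
contact_force: [-0.2, -0.0, -2.6]
finger_gap: 0.556
finger_force: 62.2
```

servo_tool --moves '[33,-2,0,0,0,0,44,66,-3,0,0,0,0,44,99,-5,0,0,0,0,44,132,-6,0,0,0,0,44,162,-8,0,0,0,0,44,190,-9,0,0,0,0,44,210,-11,0,0,0,0,44,220,-11,0,0,0,0,44]'

```text
clock: 6.13
ee_pos: [620.0, 313.9, 149.6]
orientation: [-0.002, 0.752, 0.659, -0.001]
contact_force: [0.1, 0.0, -2.3]
finger_gap: 0.562
finger_force: 62.1
```

servo_tool --moves '[0,0,8,0,0,0,44,0,0,25,0,0,0,44,0,0,47,0,0,0,44,0,0,69,0,0,0,44,0,0,90,0,0,0,44,0,0,108,0,0,0,44,0,0,118,0,0,0,44,0,0,120,0,0,0,44]'

```text
clock: 6.8
ee_pos: [619.5, 308.0, 28.5]
orientation: [-0.001, 0.754, 0.657, -0.003]
contact_force: [-0.4, -0.1, -2.3]
finger_gap: 0.561
finger_force: 62.2
```

```bash
python3 st.py
```

```text
6.8 [619.5 308.   28.5] yaw -7.799999999999997 [-0.0009  0.7536  0.6574 -0.0033] [ 0.36  0.57  1.45 -0.    1.13  0.5 ] [-0.4 -0.1 -2.3] 0.5607276241585973 62.24645376205444
```

servo_tool --moves '[0,0,1,0,0,0,44,0,0,2,0,0,0,44,0,0,3,0,0,0,44,0,0,4,0,0,0,44,0,0,4,0,0,0,44,0,0,4,0,0,0,44]'

```text
clock: 7.3
ee_pos: [622.1, 310.5, 28.7]
orientation: [0.0, 0.753, 0.658, 0.001]
contact_force: [0.6, -0.9, -1.7]
finger_gap: 0.562
finger_force: 62.3
```

servo_tool --moves '[0,0,1,0,0,0,44,0,0,2,0,0,0,44,0,0,2,0,0,0,44,0,0,2,0,0,0,44,0,0,2,0,0,0,44]'

```text
clock: 7.72
ee_pos: [622.5, 310.9, 28.0]
orientation: [0.0, 0.753, 0.658, 0.001]
contact_force: [-0.7, -0.0, 5.5]
finger_gap: 0.567
finger_force: 63.6
```

servo_tool --moves '[0,0,0,0,0,0,60,0,0,0,0,0,0,75,0,0,0,0,0,0,85,0,0,-6,0,0,0,85,0,0,-28,0,0,0,85,0,0,-65,0,0,0,85,0,0,-102,0,0,0,85,0,0,-130,0,0,0,85]'

```text
clock: 8.38
ee_pos: [622.6, 310.7, 159.4]
orientation: [0.001, 0.753, 0.658, 0.001]
contact_force: [0.2, -0.2, 0.1]
finger_gap: 0.995
finger_force: 0.0
```

servo_tool --moves '[-15,-1,0,0,0,-0.05,85,-45,-4,0,0,0,-0.15,85,-80,-6,0,0,0,-0.26,85,-115,-9,0,0,0,-0.37,85,-150,-12,0,0,0,-0.48,85,-185,-15,0,0,0,-0.59,85,-220,-17,0,0,0,-0.7,85,-253,-20,0,0,0,-0.785,85]'

```text
clock: 9.05
ee_pos: [567.5, 60.6, 156.5]
orientation: [0.0, 0.442, 0.897, 0.0]
contact_force: [0.1, -0.6, -0.0]
finger_gap: 0.994
finger_force: 0.0
```

servo_tool --moves '[-23,-27,0,0,0,-0.11,85,-46,-54,0,0,0,-0.22,85,-69,-81,0,0,0,-0.33,85,-92,-108,0,0,0,-0.44,85,-115,-135,0,0,0,-0.55,85,-138,-162,0,0,0,-0.66,85,-156,-184,0,0,0,-0.75,85,-165,-193,0,0,0,-0.785,85]'

```text
clock: 9.72
ee_pos: [513.1, -189.6, 156.5]
orientation: [0.0, 0.067, 0.998, -0.001]
contact_force: [0.6, 0.6, -0.1]
finger_gap: 0.998
finger_force: 0.0
```

```bash
python3 st.py
python3 - <<'E'
from h import *
px,H,X=cloud('side');z=X[...,2];x,y=X[...,0],X[...,1]
m=big((z>70)&(z<100)&(abs(x-620)<60)&(abs(y-310)<60));print('ins',rect(X,m),X[m].mean(0),np.nanmax(z[m]))
cv2.imwrite('pics/s4.png',px[...,::-1])
E
```

```text
9.7167 [ 513.1 -189.6  156.5] yaw 82.25999999999999 [ 1.000e-04  6.750e-02  9.977e-01 -1.100e-03] [-0.48  0.26  1.62 -0.    1.26 -1.91] [ 0.6  0.6 -0.1] 0.9979472416949432 0.0
ins (array([621.2, 307.6]), array([48. , 51.3]), 9.67) [621.00762053 310.58469537  75.02056688] 86.53803779603132
```

View pics/s4.png

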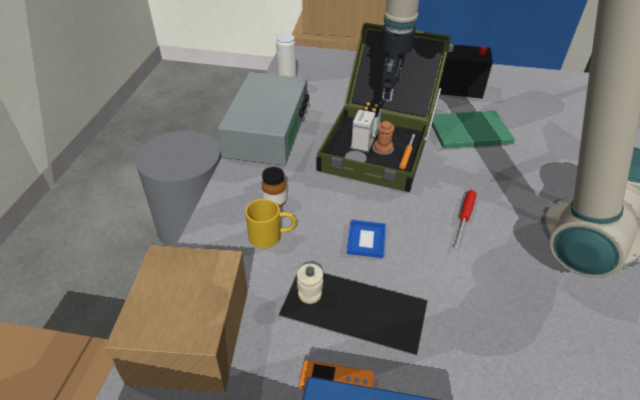

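The insulator stands on the mat's far end at (310,285), measured at (621,308). The gripper is now above the stud. Next: descend, grip and lift.

servo_tool --moves '[0,0,8,0,0,0,85,0,0,25,0,0,0,85,0,0,47,0,0,0,85,0,0,69,0,0,0,85,0,0,88,0,0,0,85,0,0,100,0,0,0,85,0,0,104,0,0,0,85,0,0,104,0,0,0,85]'

```text
clock: 10.43
ee_pos: [513.3, -184.0, 50.6]
orientation: [-0.001, 0.067, 0.998, 0.001]
contact_force: [0.1, -0.2, 0.3]
finger_gap: 0.994
finger_force: 0.0
```

servo_tool --moves '[0,0,0,0,0,0,70,0,0,0,0,0,0,60,0,0,0,0,0,0,50,0,0,0,0,0,0,40,0,0,0,0,0,0,30,0,0,0,0,0,0,30,0,0,0,0,0,0,30,0,0,0,0,0,0,30]'

```text
clock: 11.1
ee_pos: [515.1, -186.5, 53.6]
orientation: [0.001, 0.068, 0.998, -0.001]
contact_force: [-0.1, -0.6, 5.3]
finger_gap: 0.476
finger_force: 59.8
```

servo_tool --moves '[0,0,-4,0,0,0,30,0,0,-14,0,0,0,30,0,0,-30,0,0,0,30,0,0,-50,0,0,0,30,0,0,-70,0,0,0,30,0,0,-88,0,0,0,30,0,0,-98,0,0,0,30,0,0,-100,0,0,0,30]'

```text
clock: 11.77
ee_pos: [515.2, -186.3, 154.2]
orientation: [0.002, 0.068, 0.998, -0.001]
contact_force: [-0.5, -0.5, -4.9]
finger_gap: 0.473
finger_force: 61.3
```

```bash
python3 st.py
```

```text
11.7667 [ 515.2 -186.3  154.2] yaw 82.22 [ 1.800e-03  6.790e-02  9.977e-01 -7.000e-04] [-0.47  0.26  1.63  0.    1.25 -1.91] [-0.5 -0.5 -4.9] 0.4727839272548593 61.30527377128601
```

```bash
cat > cop.py <<'E'
from h import *
px,H,X=cloud('side');h,s=H[...,0].astype(int),H[...,1].astype(int);z=X[...,2]
m=big((h>5)&(h<16)&(s>80)&(X[...,0]>380)&(X[...,1]>-300)&(X[...,1]<400)&(z>0))
P=X[m]
for lo in range(int(P[:,2].min())//10*10,int(P[:,2].max()),10):
    q=P[(P[:,2]>=lo)&(P[:,2]<lo+10)]
    if len(q)>5: print(lo,len(q),np.percentile(q,5,0).round(0),np.percentile(q,95,0).round(0))
E
python3 cop.py
```

```text
90 6 [ 537. -282.   91.] [ 542. -247.  100.]
130 55 [ 492. -180.  131.] [ 536. -162.  140.]
140 117 [ 493. -195.  141.] [ 534. -163.  148.]
150 27 [ 498. -182.  150.] [ 527. -169.  160.]
160 48 [ 497. -183.  160.] [ 531. -165.  169.]
170 52 [ 496. -181.  171.] [ 527. -165.  179.]
180 44 [ 497. -179.  181.] [ 528. -166.  187.]
190 18 [ 493. -194.  194.] [ 504. -166.  200.]
200 29 [ 494. -203.  200.] [ 505. -167.  209.]
```

servo_tool --moves '[1,9,0,0,0,0,30,4,32,0,0,0,0,30,8,66,0,0,0,0,30,12,102,0,0,0,0,30,16,138,0,0,0,0,30,20,174,0,0,0,0,30,25,211,0,0,0,0,30,29,248,0,0,0,0,30]'

```text
clock: 12.48
ee_pos: [516.8, 66.3, 150.3]
orientation: [-0.002, 0.068, 0.998, 0.0]
contact_force: [0.7, 0.1, -3.6]
finger_gap: 0.473
finger_force: 61.5
```

servo_tool --moves '[4,37,0,0,0,0,30,9,74,0,0,0,0,30,13,111,0,0,0,0,30,17,148,0,0,0,0,30,21,183,0,0,0,0,30,25,215,0,0,0,0,30,29,245,0,0,0,0,30,30,257,0,0,0,0,30]'

```text
clock: 13.15
ee_pos: [521.9, 327.3, 149.9]
orientation: [-0.002, 0.066, 0.998, 0.001]
contact_force: [-0.3, 1.3, -3.2]
finger_gap: 0.473
finger_force: 61.6
```

servo_tool --moves '[0,0,8,0,0,0,30,0,0,25,0,0,0,30,0,0,47,0,0,0,30,0,0,70,0,0,0,30,0,0,92,0,0,0,30,0,0,110,0,0,0,30,0,0,119,0,0,0,30,0,0,122,0,0,0,30]'

```text
clock: 13.82
ee_pos: [521.7, 320.2, 27.9]
orientation: [-0.003, 0.068, 0.998, -0.002]
contact_force: [-2.4, -3.2, 3.3]
finger_gap: 0.478
finger_force: 62.3
```

servo_tool --moves '[0,0,1,0,0,0,30,0,0,2,0,0,0,30,0,0,3,0,0,0,30,0,0,4,0,0,0,30,0,0,4,0,0,0,30,0,0,4,0,0,0,30]'

```text
clock: 14.32
ee_pos: [525.2, 323.0, 27.6]
orientation: [0.001, 0.068, 0.998, 0.001]
contact_force: [-0.7, -0.6, 5.3]
finger_gap: 0.476
finger_force: 62.4
```

servo_tool --moves '[0,0,0,0,0,0,50,0,0,0,0,0,0,70,0,0,0,0,0,0,85,0,0,-6,0,0,0,85,0,0,-28,0,0,0,85,0,0,-65,0,0,0,85,0,0,-102,0,0,0,85,0,0,-130,0,0,0,85]'

```text
clock: 14.98
ee_pos: [524.8, 323.1, 159.2]
orientation: [0.001, 0.068, 0.998, 0.001]
contact_force: [0.5, 0.1, -0.1]
finger_gap: 0.989
finger_force: 0.0
```

servo_tool --moves '[-3,-15,0,0,0,0.05,85,-9,-45,0,0,0,0.15,85,-17,-84,0,0,0,0.26,85,-25,-124,0,0,0,0.37,85,-33,-164,0,0,0,0.48,85,-42,-204,0,0,0,0.59,85,-50,-245,0,0,0,0.7,85,-59,-286,0,0,0,0.785,85]'

```text
clock: 15.65
ee_pos: [543.5, 30.0, 156.6]
orientation: [0.0, 0.446, 0.895, 0.0]
contact_force: [0.1, 0.2, -0.0]
finger_gap: 0.994
finger_force: 0.0
```

servo_tool --moves '[-34,-22,0,0,0,0.11,85,-68,-45,0,0,0,0.22,85,-102,-67,0,0,0,0.33,85,-136,-90,0,0,0,0.44,85,-170,-112,0,0,0,0.55,85,-204,-134,0,0,0,0.66,85,-232,-153,0,0,0,0.75,85,-244,-161,0,0,0,0.785,85]'

```text
clock: 16.32
ee_pos: [563.4, -265.2, 156.1]
orientation: [0.001, 0.755, 0.655, -0.001]
contact_force: [-0.0, 0.1, -0.5]
finger_gap: 0.998
finger_force: 0.0
```

```bash
python3 st.py; python3 cop.py
```

```text
16.3167 [ 563.4 -265.2  156.1] yaw -8.120000000000005 [ 1.300e-03  7.554e-01  6.553e-01 -6.000e-04] [-0.55  0.37  1.46 -0.    1.31 -0.41] [-0.   0.1 -0.5] 0.9976288175894039 0.0
0 114 [498. 265.   2.] [550. 347.   9.]
10 209 [501. 316.  11.] [545. 346.  20.]
20 43 [502. 321.  20.] [544. 343.  24.]
30 41 [506. 329.  32.] [540. 341.  39.]
40 60 [507. 328.  41.] [538. 341.  50.]
50 72 [507. 330.  51.] [539. 341.  60.]
60 15 [506. 331.  60.] [535. 342.  70.]
70 204 [505. 308.  72.] [542. 342.  77.]
80 127 [513. 313.  82.] [533. 334.  87.]
```

The stud stands at about (523,322). Now the tray.

servo_tool --moves '[0,0,8,0,0,0,85,0,0,25,0,0,0,85,0,0,47,0,0,0,85,0,0,69,0,0,0,85,0,0,88,0,0,0,85,0,0,100,0,0,0,85,0,0,104,0,0,0,85,0,0,104,0,0,0,85]'

```text
clock: 17.03
ee_pos: [562.2, -257.5, 50.6]
orientation: [-0.002, 0.752, 0.659, -0.0]
contact_force: [-0.7, 0.2, 0.3]
finger_gap: 0.988
finger_force: 0.0
```

servo_tool --moves '[0,0,0,0,0,0,70,0,0,0,0,0,0,60,0,0,0,0,0,0,50,0,0,0,0,0,0,42,0,0,0,0,0,0,42,0,0,0,0,0,0,42,0,0,0,0,0,0,42,0,0,0,0,0,0,42]'

```text
clock: 17.7
ee_pos: [563.7, -260.1, 53.3]
orientation: [0.001, 0.753, 0.658, 0.0]
contact_force: [-2.0, 0.8, 6.0]
finger_gap: 0.502
finger_force: 27.3
```

servo_tool --moves '[0,0,-4,0,0,0,42,0,0,-14,0,0,0,42,0,0,-30,0,0,0,42,0,0,-50,0,0,0,42,0,0,-70,0,0,0,42,0,0,-90,0,0,0,42,0,0,-106,0,0,0,42,0,0,-115,0,0,0,42]'

```text
clock: 18.37
ee_pos: [564.1, -260.6, 169.5]
orientation: [0.002, 0.753, 0.658, 0.001]
contact_force: [0.6, 0.7, -1.9]
finger_gap: 0.497
finger_force: 27.2
```

```bash
python3 st.py
python3 - <<'E'
from h import *
px=ctrl.camera('side')['pixels'];cv2.imwrite('pics/s5.png',cv2.resize(px[10:200,290:460,::-1],None,fx=2.5,fy=2.5))
E
```

```text
18.3667 [ 564.1 -260.6  169.5] yaw -7.739999999999995 [1.600e-03 7.532e-01 6.578e-01 6.000e-04] [-0.54  0.36  1.44  0.    1.34 -0.41] [ 0.6  0.7 -1.9] 0.49691693926044683 27.188796680420637
```

View pics/s5.png

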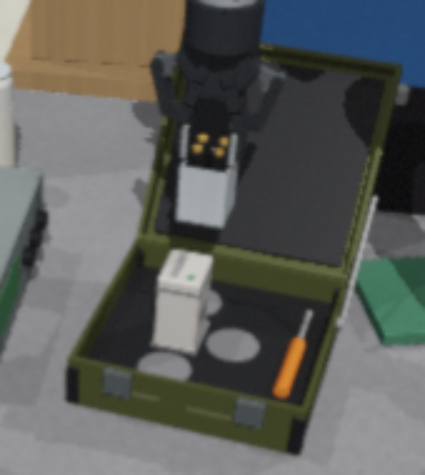

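The tray is held upright at (208,185), and the sonde stands alone at (185,300) with three empty patches around it. I'll firm up the grip and carry it to the near end of the mat.

servo_tool --moves '[0,0,0,0,0,0,34,0,0,0,0,0,0,30,10,-4,0,0,0,0,30,36,-14,0,0,0,0,30,68,-26,0,0,0,0,30,102,-39,0,0,0,0,30,136,-52,0,0,0,0,30,170,-65,0,0,0,0,30]'

```text
clock: 19.08
ee_pos: [519.7, -80.4, 165.6]
orientation: [-0.002, 0.753, 0.658, -0.001]
contact_force: [0.6, 0.8, -1.9]
finger_gap: 0.483
finger_force: 60.9
```

servo_tool --moves '[34,-13,0,0,0,0,30,68,-26,0,0,0,0,30,102,-39,0,0,0,0,30,136,-52,0,0,0,0,30,170,-65,0,0,0,0,30,204,-78,0,0,0,0,30,238,-90,0,0,0,0,30,270,-102,0,0,0,0,30]'

```text
clock: 19.75
ee_pos: [454.6, 200.5, 166.0]
orientation: [-0.001, 0.753, 0.658, -0.001]
contact_force: [0.7, 0.5, -2.9]
finger_gap: 0.479
finger_force: 60.9
```

servo_tool --moves '[30,-12,0,0,0,0,30,60,-23,0,0,0,0,30,88,-34,0,0,0,0,30,110,-42,0,0,0,0,30,124,-48,0,0,0,0,30,132,-51,0,0,0,0,30,132,-51,10,0,0,0,30,132,-51,20,0,0,0,30]'

```text
clock: 20.42
ee_pos: [423.8, 335.7, 146.0]
orientation: [0.0, 0.753, 0.658, -0.0]
contact_force: [-0.1, -0.2, -3.5]
finger_gap: 0.479
finger_force: 60.9
```

servo_tool --moves '[0,0,18,0,0,0,30,0,0,38,0,0,0,30,0,0,58,0,0,0,30,0,0,78,0,0,0,30,0,0,96,0,0,0,30,0,0,110,0,0,0,30,0,0,116,0,0,0,30,0,0,117,0,0,0,30]'

```text
clock: 21.08
ee_pos: [423.1, 334.2, 28.3]
orientation: [-0.0, 0.754, 0.657, -0.002]
contact_force: [-0.3, 0.1, -2.2]
finger_gap: 0.479
finger_force: 60.9
```

servo_tool --moves '[0,0,1,0,0,0,30,0,0,2,0,0,0,30,0,0,3,0,0,0,30,0,0,4,0,0,0,30,0,0,4,0,0,0,30,0,0,4,0,0,0,30]'

```text
clock: 21.58
ee_pos: [424.9, 336.7, 27.6]
orientation: [0.0, 0.753, 0.658, 0.001]
contact_force: [-1.8, -1.1, 7.3]
finger_gap: 0.478
finger_force: 61.9
```

servo_tool --moves '[0,0,0,0,0,0,50,0,0,0,0,0,0,70,0,0,0,0,0,0,80,0,0,-6,0,0,0,80,0,0,-28,0,0,0,85,0,0,-65,0,0,0,85,0,0,-102,0,0,0,85,0,0,-130,0,0,0,85]'

```text
clock: 22.25
ee_pos: [425.0, 336.5, 159.1]
orientation: [0.0, 0.753, 0.658, 0.001]
contact_force: [0.9, 0.5, -0.0]
finger_gap: 0.995
finger_force: 0.0
```

servo_tool --moves '[-14,6,0,0,0,0,85,-46,20,0,0,0,0,85,-80,35,0,0,0,0,85,-114,50,0,0,0,0,85,-148,65,0,0,0,0,85,-182,80,0,0,0,0,85,-216,95,0,0,0,0,85,-250,110,0,0,0,0,85]'

```text
clock: 22.92
ee_pos: [499.8, 71.8, 156.5]
orientation: [0.0, 0.753, 0.658, 0.0]
contact_force: [1.2, -0.8, 0.6]
finger_gap: 0.992
finger_force: 0.0
```

servo_tool --moves '[-34,15,0,0,0,0,85,-68,30,0,0,0,0,85,-102,44,0,0,0,0,85,-136,59,0,0,0,0,85,-170,74,0,0,0,0,85,-204,89,0,0,0,0,85,-235,102,0,0,0,0,85,-255,111,0,0,0,0,85]'

```text
clock: 23.58
ee_pos: [575.9, -197.9, 156.1]
orientation: [0.001, 0.754, 0.657, -0.0]
contact_force: [0.5, 0.2, 0.5]
finger_gap: 0.994
finger_force: 0.0
```

```bash
python3 st.py
python3 - <<'E'
from h import *
px,H,X=cloud('side');z=X[...,2];x,y=X[...,0],X[...,1]
for nm,(a,b) in dict(ins=(622,310),stud=(524,322),tray=(425,336)).items():
    m=(z>60)&(z<100)&(abs(x-a)<45)&(abs(y-b)<45);print(nm,m.sum(),rect(X,m),np.percentile(z[m],98))
m=(z>115)&(z<124)&(abs(x-573)<40)&(abs(y+195)<45);print('sonde',m.sum(),rect(X,m) if m.any() else 0)
cv2.imwrite('pics/s6.png',px[...,::-1])
E
```

```text
23.5833 [ 575.9 -197.9  156.1] yaw -7.849999999999994 [ 9.000e-04  7.538e-01  6.571e-01 -3.000e-04] [-0.44  0.35  1.49 -0.    1.3  -0.31] [0.5 0.2 0.5] 0.9944849738568702 0.0
ins 450 (array([621.9, 307.5]), array([49.3, 50.4]), 33.37) 85.54919565167903
stud 354 (array([523. , 322.5]), array([44.2, 42.5]), 85.85) 86.1282287498692
tray 632 (array([422.4, 335.3]), array([54.5, 50.1]), 80.79) 85.71077742100884
sonde 221 (array([ 572.5, -195. ]), array([62.7, 45.7]), 80.62)
```

View pics/s6.png

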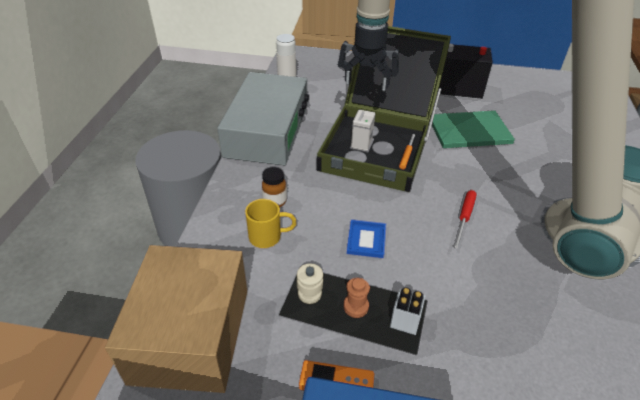

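All three stand on the mat: insulator at (310,285), stud at (357,297), tray at (408,308). The gripper is above the sonde. Next: grip it and carry it to the cradle.

servo_tool --moves '[0,0,8,0,0,0,85,0,0,25,0,0,0,85,0,0,47,0,0,0,85,0,0,69,0,0,0,85,0,0,86,0,0,0,85,0,0,97,0,0,0,85,0,0,100,0,0,0,85,0,0,100,0,0,0,85]'

```text
clock: 24.3
ee_pos: [574.5, -193.0, 55.2]
orientation: [-0.001, 0.753, 0.658, -0.0]
contact_force: [1.2, -0.5, 0.8]
finger_gap: 1.0
finger_force: 0.0
```

servo_tool --moves '[0,0,0,0,0,0,70,0,0,0,0,0,0,60,0,0,0,0,0,0,50,0,0,0,0,0,0,42,0,0,0,0,0,0,34,0,0,0,0,0,0,30,0,0,0,0,0,0,30,0,0,0,0,0,0,30]'

```text
clock: 24.97
ee_pos: [575.7, -194.3, 57.4]
orientation: [0.001, 0.753, 0.658, 0.0]
contact_force: [-1.1, 0.6, 5.6]
finger_gap: 0.524
finger_force: 62.0
```

servo_tool --moves '[0,0,-4,0,0,0,30,0,0,-14,0,0,0,30,0,0,-30,0,0,0,30,0,0,-50,0,0,0,30,0,0,-70,0,0,0,30,0,0,-88,0,0,0,30,0,0,-98,0,0,0,30,0,0,-100,0,0,0,30]'

```text
clock: 25.63
ee_pos: [576.6, -194.7, 158.6]
orientation: [0.002, 0.753, 0.658, 0.001]
contact_force: [0.9, 0.4, -1.4]
finger_gap: 0.522
finger_force: 61.3
```

servo_tool --moves '[8,-2,0,0,0,0,30,26,-8,0,0,0,-0.02,30,50,-15,0,0,0,-0.04,30,76,-23,0,0,0,-0.06,30,104,-31,0,0,0,-0.08,30,132,-40,0,0,0,-0.1,30,160,-48,0,0,0,-0.12,30,188,-56,0,0,0,-0.14,30]'

```text
clock: 26.3
ee_pos: [543.1, 1.8, 154.3]
orientation: [-0.002, 0.705, 0.709, -0.001]
contact_force: [0.2, -0.2, -1.5]
finger_gap: 0.522
finger_force: 61.3
```

```bash
python3 st.py
python3 - <<'E'
from chain import chain
import numpy as np
t=np.radians(-8);x=np.array([-np.sin(t),np.cos(t)]);y=np.array([np.cos(t),np.sin(t)])
p=np.array([573.2,-195])+188*x-56*y;print(p)
chain([('now',*p,156,-8+np.degrees(.14)),('cradle',523,132.5,156,2.2)])
E
```

```text
26.3 [543.1   1.8 154.3] yaw 0.3299999999999983 [-0.0016  0.7051  0.7091 -0.0009] [-0.13  0.25  1.63  0.    1.26 -0.13] [ 0.2 -0.2 -1.5] 0.5218216372626429 61.33032739162445
[543.90953113  -1.03590942]
cradle     tx   133.5 ty   -20.9 tz     0.0 rz -0.038
```

servo_tool --moves '[28,-4,0,0,0,-0.02,30,56,-9,0,0,0,-0.03,30,82,-13,0,0,0,-0.038,30,105,-16,0,0,0,-0.038,30,122,-19,0,0,0,-0.038,30,131,-21,0,0,0,-0.038,30,133.5,-21,0,0,0,-0.038,30,133.5,-21,0,0,0,-0.038,30]'

```text
clock: 26.97
ee_pos: [522.6, 133.4, 155.2]
orientation: [-0.0, 0.691, 0.723, -0.001]
contact_force: [0.4, -0.4, -1.7]
finger_gap: 0.525
finger_force: 61.3
```

servo_tool --moves '[0,0,8,0,0,0,30,0,0,25,0,0,0,30,0,0,47,0,0,0,30,0,0,69,0,0,0,30,0,0,88,0,0,0,30,0,0,100,0,0,0,30,0,0,104,0,0,0,30,0,0,104,0,0,0,30]'

```text
clock: 27.63
ee_pos: [522.5, 131.9, 50.4]
orientation: [-0.001, 0.692, 0.722, -0.001]
contact_force: [-0.5, 0.5, -0.8]
finger_gap: 0.523
finger_force: 61.3
```

```bash
python3 st.py
cat > son.py <<'E'
from h import *
for n in('side','top'):
    px,H,X=cloud(n);h,s,v=[H[...,i].astype(int) for i in range(3)];z=X[...,2];x,y=X[...,0],X[...,1]
    r=(abs(x-523)<70)&(abs(y-132)<70)
    m=r&(z<118)&(z>14)&(s<60)&(v>110);
    if m.sum()>5: m=big(m);P=X[m];print(n,'sonde',m.sum(),rect(X,m),np.percentile(P,2,0).round(0),np.percentile(P,98,0).round(0))
    m=r&(z>86)&(z<97)&(s<60)&(v>110)
    if m.sum()>5: m=big(m);print(' top face',m.sum(),rect(X,m),X[m].mean(0).round(1))
    m=r&(h>105)&(h<125)&(s>150)&(abs(z-8)<14);print(' cradle',rect(X,m))
E
python3 son.py
```

```text
27.6333 [522.5 131.9  50.4] yaw 2.3799999999999955 [-0.0009  0.6923  0.7216 -0.0013] [ 0.12  0.34  1.79 -0.    1.01  0.08] [-0.5  0.5 -0.8] 0.5229722603353385 61.33997522410937
side sonde 988 (array([522.1, 130.3]), array([57.7, 64.5]), 4.15) [497. 105.  30.] [545. 162. 115.]
 top face 79 (array([520. , 157.8]), array([45.,  7.]), 4.01) [521.1 158.8  91.7]
 cradle (array([522.9, 132.9]), array([ 81.3, 101. ]), 1.96)
 cradle (array([556.9, 133.2]), array([14.1, 96.8]), 2.92)
```

servo_tool --moves '[0,0,4,0,0,0,30,0,0,9,0,0,0,30,0,0,14,0,0,0,30,0,0,17,0,0,0,30,0,0,19,0,0,0,30,0,0,20,0,0,0,30,0,0,20,0,0,0,30,0,0,20,0,0,0,30]'

```text
clock: 28.4
ee_pos: [523.0, 133.2, 32.5]
orientation: [-0.0, 0.692, 0.722, -0.0]
contact_force: [-2.5, -1.0, 3.7]
finger_gap: 0.523
finger_force: 61.9
```

servo_tool --moves '[0,0,0.5,0,0,0,30,0,0,1,0,0,0,30,0,0,1,0,0,0,30,0,0,1,0,0,0,30]'

```text
clock: 28.73
ee_pos: [523.0, 133.2, 32.4]
orientation: [-0.0, 0.692, 0.722, 0.0]
contact_force: [-4.8, -0.0, 10.0]
finger_gap: 0.526
finger_force: 62.9
```

servo_tool --moves '[0,0,0,0,0,0,45,0,0,0,0,0,0,60,0,0,0,0,0,0,80,0,0,-6,0,0,0,85,0,0,-28,0,0,0,85,0,0,-65,0,0,0,85,0,0,-102,0,0,0,85,0,0,-125,0,0,0,85]'

```text
clock: 29.4
ee_pos: [525.2, 133.4, 159.7]
orientation: [0.002, 0.692, 0.722, 0.002]
contact_force: [0.2, 0.4, 0.5]
finger_gap: 0.995
finger_force: 0.0
```

```bash
python3 st.py; python3 son.py
python3 - <<'E'
from chain import chain
W=[('cr',523,132.5,156,2.2),('N',425,336,156,-8),('N2',425,336,156,-8),('T1',493,37,167,-8),('T',561,-261,167,-8)]
chain(W)
E
```

```text
29.4 [525.2 133.4 159.7] yaw 2.469999999999999 [0.0016 0.6917 0.7222 0.002 ] [0.12 0.24 1.63 0.   1.26 0.08] [0.2 0.4 0.5] 0.9953793452745135 0.0
side sonde 897 (array([520.3, 122.9]), array([84.6, 49.8]), 87.51) [498. 105.  17.] [542. 163.  96.]
 top face 433 (array([520.4, 132. ]), array([45.7, 62.4]), 2.48) [520.4 135.   93.1]
 cradle (array([523. , 132.6]), array([ 81. , 100.5]), 2.48)
 cradle (array([554.2, 133.3]), array([19.7, 96.8]), 1.99)
N          tx   207.1 ty   -90.1 tz     0.0 rz  0.178
N2         tx     0.0 ty     0.0 tz     0.0 rz  0.000
T1         tx  -286.6 ty   109.0 tz   -11.0 rz  0.000
T          tx  -285.6 ty   108.8 tz     0.0 rz  0.000
```

The sonde stands in the cradle: 2.6 mm off centre, aligned, top at 93 mm. Now the tray goes back.

servo_tool --moves '[15,-6,0,0,0,0.02,85,48,-21,0,0,0,0.05,85,84,-37,0,0,0,0.08,85,120,-52,0,0,0,0.11,85,156,-68,0,0,0,0.14,85,186,-81,0,0,0,0.16,85,203,-88,0,0,0,0.178,85,207,-90,0,0,0,0.178,85]'

```text
clock: 30.17
ee_pos: [422.3, 338.7, 154.9]
orientation: [-0.001, 0.752, 0.659, -0.001]
contact_force: [0.2, -0.2, -0.5]
finger_gap: 0.999
finger_force: 0.0
```

servo_tool --moves '[0,0,12,0,0,0,85,0,0,38,0,0,0,85,0,0,66,0,0,0,85,0,0,94,0,0,0,85,0,0,115,0,0,0,85,0,0,127,0,0,0,85,0,0,130,0,0,0,85,0,0,130,0,0,0,85]'

```text
clock: 30.83
ee_pos: [423.9, 334.8, 24.5]
orientation: [-0.0, 0.753, 0.658, -0.002]
contact_force: [0.8, 0.4, 0.7]
finger_gap: 0.999
finger_force: 0.0
```

servo_tool --moves '[0,0,0,0,0,0,70,0,0,0,0,0,0,60,0,0,0,0,0,0,50,0,0,0,0,0,0,42,0,0,0,0,0,0,34,0,0,0,0,0,0,30,0,0,0,0,0,0,30,0,0,0,0,0,0,30]'

```text
clock: 31.5
ee_pos: [425.0, 336.5, 27.5]
orientation: [0.0, 0.753, 0.658, 0.001]
contact_force: [-2.1, -0.7, 5.9]
finger_gap: 0.484
finger_force: 59.4
```

servo_tool --moves '[0,0,-4,0,0,0,30,0,0,-16,0,0,0,30,0,0,-36,0,0,0,30,0,0,-60,0,0,0,30,0,0,-86,0,0,0,30,0,0,-110,0,0,0,30,0,0,-126,0,0,0,30,0,0,-130,0,0,0,30]'

```text
clock: 32.17
ee_pos: [426.1, 337.1, 159.3]
orientation: [0.001, 0.753, 0.658, 0.003]
contact_force: [0.4, -0.4, -2.9]
finger_gap: 0.48
finger_force: 60.9
```

servo_tool --moves '[-10,4,0,0,0,0,30,-36,14,0,0,0,0,30,-68,26,0,0,0,0,30,-102,39,0,0,0,0,30,-136,52,0,0,0,0,30,-170,65,0,0,0,0,30,-204,78,0,0,0,0,30,-238,91,0,0,0,0,30]'

```text
clock: 32.83
ee_pos: [481.0, 85.5, 154.1]
orientation: [-0.001, 0.753, 0.658, -0.002]
contact_force: [0.4, -0.8, -2.1]
finger_gap: 0.481
finger_force: 60.6
```

servo_tool --moves '[-34,13,0,0,0,0,30,-68,26,0,0,0,0,30,-102,39,0,0,0,0,30,-136,52,0,0,0,0,30,-170,65,0,0,0,0,30,-204,78,0,0,0,0,30,-236,90,0,0,0,0,30,-266,101,0,0,0,0,30]'

```text
clock: 33.5
ee_pos: [545.2, -191.5, 153.7]
orientation: [-0.002, 0.754, 0.657, -0.001]
contact_force: [1.4, 0.5, -2.7]
finger_gap: 0.481
finger_force: 60.6
```

servo_tool --moves '[-27,10,0,0,0,0,30,-48,18,0,0,0,0,30,-62,24,0,0,0,0,30,-68,26,0,0,0,0,30,-68,26,0,0,0,0,30,-68,26,10,0,0,0,30,-68,26,25,0,0,0,30,-68,26,40,0,0,0,30]'

```text
clock: 34.17
ee_pos: [563.2, -258.0, 115.3]
orientation: [-0.0, 0.753, 0.658, 0.0]
contact_force: [0.4, -0.4, -2.4]
finger_gap: 0.48
finger_force: 60.8
```

```bash
python3 st.py
```

```text
34.1667 [ 563.2 -258.   115.3] yaw -7.640000000000001 [-3.000e-04  7.527e-01  6.584e-01  3.000e-04] [-0.54  0.39  1.53  0.    1.22 -0.41] [ 0.4 -0.4 -2.4] 0.48024276831103474 60.754532373393886
```

servo_tool --moves '[0,0,14,0,0,0,30,0,0,28,0,0,0,30,0,0,41,0,0,0,30,0,0,51,0,0,0,30,0,0,57,0,0,0,30,0,0,60,0,0,0,30,0,0,60,0,0,0,30,0,0,60,0,0,0,30]'

```text
clock: 34.83
ee_pos: [563.9, -259.9, 56.4]
orientation: [0.0, 0.753, 0.658, 0.0]
contact_force: [0.3, 0.2, -2.1]
finger_gap: 0.479
finger_force: 60.8
```

servo_tool --moves '[0,0,1,0,0,0,30,0,0,2,0,0,0,30,0,0,3,0,0,0,30,0,0,4,0,0,0,30,0,0,4,0,0,0,30,0,0,4,0,0,0,30]'

```text
clock: 35.33
ee_pos: [563.9, -260.2, 53.6]
orientation: [0.001, 0.753, 0.658, 0.0]
contact_force: [-2.0, 1.2, 4.4]
finger_gap: 0.48
finger_force: 61.7
```

servo_tool --moves '[0,0,0,0,0,0,50,0,0,0,0,0,0,65,0,0,0,0,0,0,75,0,0,-6,0,0,0,75,0,0,-24,0,0,0,75,0,0,-55,0,0,0,75,0,0,-85,0,0,0,75,0,0,-104,0,0,0,80]'

```text
clock: 36.0
ee_pos: [564.8, -260.8, 159.4]
orientation: [0.002, 0.753, 0.658, 0.001]
contact_force: [-0.1, 0.6, 0.0]
finger_gap: 0.937
finger_force: 0.0
```

servo_tool --moves '[14,-3,0,0,0,0,85,48,-10,0,0,0,0,85,86,-18,0,0,0,0,85,124,-25,0,0,0,0,85,162,-33,0,0,0,0,85,200,-41,0,0,0,0,85,238,-49,0,0,0,0,85,276,-57,0,0,0,0,85]'

```text
clock: 36.67
ee_pos: [543.0, 23.4, 155.5]
orientation: [-0.001, 0.753, 0.658, -0.0]
contact_force: [0.5, -0.4, -0.5]
finger_gap: 0.999
finger_force: 0.0
```

servo_tool --moves '[38,-8,0,0,0,0,85,76,-16,0,0,0,0,85,114,-23,0,0,0,0,85,152,-31,0,0,0,0,85,190,-39,0,0,0,0,85,228,-47,0,0,0,0,85,266,-55,0,0,0,0,85,296,-60.5,0,0,0,0,85]'

```text
clock: 37.33
ee_pos: [522.3, 325.8, 155.3]
orientation: [-0.001, 0.753, 0.658, -0.0]
contact_force: [0.4, 0.2, 0.5]
finger_gap: 0.997
finger_force: 0.0
```

```bash
python3 st.py
python3 - <<'E'
from h import *
px,H,X=cloud('top');z=X[...,2];x,y=X[...,0],X[...,1]
m=(z>85)&(z<114)&(y<-222)&(y>-285)&(x>500)&(x<620);print('tray',m.sum(),rect(X,m),np.percentile(z[m],98))
E
```

```text
37.3333 [522.3 325.8 155.3] yaw -7.650000000000006 [-8.000e-04  7.527e-01  6.584e-01 -3.000e-04] [0.44 0.36 1.47 0.   1.31 0.58] [0.4 0.2 0.5] 0.9973853946511061 0.0
tray 365 (array([ 561.1, -260.5]), array([52.5, 50.9]), 82.49) 112.0503318791789
```

The tray is back at (561.1,−260.5), matching its start of (561,−261). Now the stud.

servo_tool --moves '[0,0,12,0,0,0,85,0,0,38,0,0,0,85,0,0,66,0,0,0,85,0,0,94,0,0,0,85,0,0,115,0,0,0,85,0,0,127,0,0,0,85,0,0,130,0,0,0,85,0,0,130,0,0,0,85]'

```text
clock: 38.05
ee_pos: [522.8, 322.1, 24.6]
orientation: [-0.001, 0.753, 0.658, -0.002]
contact_force: [0.3, 0.1, -0.1]
finger_gap: 0.997
finger_force: 0.0
```

servo_tool --moves '[0,0,0,0,0,0,70,0,0,0,0,0,0,60,0,0,0,0,0,0,50,0,0,0,0,0,0,40,0,0,0,0,0,0,30,0,0,0,0,0,0,25,0,0,0,0,0,0,25,0,0,0,0,0,0,25]'

```text
clock: 38.72
ee_pos: [524.8, 323.0, 27.8]
orientation: [0.0, 0.753, 0.658, 0.001]
contact_force: [-1.7, 0.1, 4.5]
finger_gap: 0.476
finger_force: 59.8
```

servo_tool --moves '[0,0,-4,0,0,0,25,0,0,-16,0,0,0,25,0,0,-36,0,0,0,25,0,0,-60,0,0,0,25,0,0,-86,0,0,0,25,0,0,-110,0,0,0,25,0,0,-126,0,0,0,25,0,0,-130,0,0,0,25]'

```text
clock: 39.38
ee_pos: [525.6, 323.3, 159.2]
orientation: [0.001, 0.753, 0.658, 0.003]
contact_force: [0.3, 1.6, -3.8]
finger_gap: 0.477
finger_force: 61.4
```

servo_tool --moves '[-9,1,0,0,0,0,25,-32,4,0,0,0,0,25,-66,8,0,0,0,0,25,-102,12,0,0,0,0,25,-138,16,0,0,0,0,25,-174,20,0,0,0,0,25,-211,25,0,0,0,0,25,-248,29,0,0,0,0,25]'

```text
clock: 40.05
ee_pos: [517.3, 70.6, 153.8]
orientation: [-0.001, 0.753, 0.658, -0.002]
contact_force: [0.9, -0.8, -3.7]
finger_gap: 0.474
finger_force: 61.3
```

servo_tool --moves '[-37,4,0,0,0,0,25,-74,9,0,0,0,0,25,-111,13,0,0,0,0,25,-148,17,0,0,0,0,25,-183,21,0,0,0,0,25,-215,25,0,0,0,0,25,-245,29,0,0,0,0,25,-257,30,0,0,0,0,25]'

```text
clock: 40.72
ee_pos: [512.8, -190.3, 153.8]
orientation: [-0.0, 0.754, 0.657, -0.002]
contact_force: [-0.4, 0.1, -3.9]
finger_gap: 0.477
finger_force: 61.2
```

```bash
python3 st.py; python3 cop.py
```

```text
40.7167 [ 512.8 -190.3  153.8] yaw -7.900000000000006 [-5.000e-04  7.541e-01  6.567e-01 -1.900e-03] [-0.48  0.26  1.63 -0.    1.26 -0.34] [-0.4  0.1 -3.9] 0.4769737910584414 61.24782085418701
130 50 [ 490. -182.  132.] [ 531. -165.  140.]
140 124 [ 490. -199.  141.] [ 532. -168.  147.]
150 26 [ 496. -185.  150.] [ 526. -173.  160.]
160 48 [ 495. -186.  161.] [ 528. -172.  169.]
170 50 [ 495. -185.  170.] [ 527. -172.  179.]
180 65 [ 495. -190.  181.] [ 528. -171.  188.]
190 53 [ 496. -196.  193.] [ 530. -169.  200.]
200 77 [ 498. -198.  200.] [ 531. -171.  209.]
210 28 [ 502. -197.  210.] [ 522. -179.  213.]
```

servo_tool --moves '[2,2,8,0,0,0,25,2,2,25,0,0,0,25,2,2,47,0,0,0,25,2,2,69,0,0,0,25,2,2,86,0,0,0,25,2,2,97,0,0,0,25,2,2,100,0,0,0,25,2,2,100,0,0,0,25]'

```text
clock: 41.43
ee_pos: [515.0, -181.5, 54.4]
orientation: [-0.002, 0.753, 0.658, -0.001]
contact_force: [-0.3, 1.0, -4.0]
finger_gap: 0.475
finger_force: 61.4
```

servo_tool --moves '[0,0,1,0,0,0,25,0,0,2,0,0,0,25,0,0,3,0,0,0,25,0,0,4,0,0,0,25,0,0,4,0,0,0,25,0,0,4,0,0,0,25]'

```text
clock: 41.93
ee_pos: [516.3, -182.9, 53.8]
orientation: [-0.0, 0.753, 0.658, 0.0]
contact_force: [-3.6, 2.8, 10.3]
finger_gap: 0.473
finger_force: 62.7
```

servo_tool --moves '[0,0,0,0,0,0,45,0,0,0,0,0,0,60,0,0,0,0,0,0,75,0,0,-6,0,0,0,75,0,0,-24,0,0,0,75,0,0,-55,0,0,0,75,0,0,-85,0,0,0,75,0,0,-104,0,0,0,80]'

```text
clock: 42.6
ee_pos: [518.5, -184.9, 159.2]
orientation: [0.002, 0.753, 0.658, 0.001]
contact_force: [0.5, -0.6, -0.1]
finger_gap: 0.935
finger_force: 0.0
```

servo_tool --moves '[9,1,0,0,0,0,85,32,2,0,0,0,0,85,66,5,0,0,0,0,85,102,8,0,0,0,0,85,138,10,0,0,0,0,85,174,13,0,0,0,0,85,211,16,0,0,0,0,85,248,19,0,0,0,0,85]'

```text
clock: 43.27
ee_pos: [568.9, 61.2, 155.4]
orientation: [-0.0, 0.753, 0.658, -0.0]
contact_force: [0.4, -1.0, 1.1]
finger_gap: 0.994
finger_force: 0.0
```

servo_tool --moves '[37,3,0,0,0,0,85,74,5,0,0,0,0,85,111,8,0,0,0,0,85,148,11,0,0,0,0,85,183,14,0,0,0,0,85,215,16,0,0,0,0,85,243,18,0,0,0,0,85,255,19,0,0,0,0,85]'

```text
clock: 43.93
ee_pos: [622.1, 313.7, 154.7]
orientation: [-0.001, 0.752, 0.659, 0.0]
contact_force: [0.9, -0.4, -0.6]
finger_gap: 0.997
finger_force: 0.0
```

```bash
python3 st.py
python3 - <<'E'
from h import *
px,H,X=cloud('top');s=H[...,1].astype(int);z=X[...,2];x,y=X[...,0],X[...,1]
m=(z>92)&(z<114)&(abs(x-513)<50)&(abs(y+186)<50)&(s>90);print('stud',m.sum(),rect(X,m),np.percentile(z[m],98))
E
```

```text
43.9333 [622.1 313.7 154.7] yaw -7.560000000000002 [-1.000e-03  7.522e-01  6.589e-01  4.000e-04] [0.37 0.48 1.28 0.   1.38 0.5 ] [ 0.9 -0.4 -0.6] 0.9973506003928009 0.0
stud 246 (array([ 515.5, -184.1]), array([42.5, 43.3]), 1.23) 112.51966288710076
```

The stud is back within about 4 mm. Last is the insulator.

servo_tool --moves '[0,0,12,0,0,0,85,0,0,38,0,0,0,85,0,0,66,0,0,0,85,0,0,94,0,0,0,85,0,0,115,0,0,0,85,0,0,127,0,0,0,85,0,0,130,0,0,0,85,0,0,130,0,0,0,85]'

```text
clock: 44.65
ee_pos: [621.9, 308.3, 25.3]
orientation: [-0.0, 0.753, 0.658, -0.001]
contact_force: [0.2, 1.0, 0.2]
finger_gap: 0.996
finger_force: 0.0
```

servo_tool --moves '[0,0,0,0,0,0,70,0,0,0,0,0,0,60,0,0,0,0,0,0,50,0,0,0,0,0,0,40,0,0,0,0,0,0,35,0,0,0,0,0,0,35,0,0,0,0,0,0,35,0,0,0,0,0,0,35]'

```text
clock: 45.32
ee_pos: [623.4, 309.7, 28.6]
orientation: [0.001, 0.753, 0.658, 0.002]
contact_force: [-1.0, -0.7, 5.7]
finger_gap: 0.561
finger_force: 60.8
```

servo_tool --moves '[0,0,-4,0,0,0,35,0,0,-16,0,0,0,35,0,0,-36,0,0,0,35,0,0,-60,0,0,0,35,0,0,-86,0,0,0,35,0,0,-110,0,0,0,35,0,0,-126,0,0,0,35,0,0,-130,0,0,0,35]'

```text
clock: 45.98
ee_pos: [624.2, 310.1, 160.9]
orientation: [0.001, 0.753, 0.658, 0.004]
contact_force: [0.3, -1.0, -1.4]
finger_gap: 0.56
finger_force: 62.2
```

servo_tool --moves '[-8,0,0,0,0,0,35,-28,1,0,0,0,0,35,-58,3,0,0,0,0,35,-90,4,0,0,0,0,35,-122,6,0,0,0,0,35,-155,7,0,0,0,0,35,-188,9,0,0,0,0,35,-220,10,0,0,0,0,35]'

```text
clock: 46.65
ee_pos: [600.6, 87.6, 154.1]
orientation: [-0.001, 0.753, 0.658, -0.002]
contact_force: [0.2, -0.8, -2.1]
finger_gap: 0.558
finger_force: 62.2
```

servo_tool --moves '[-33,2,0,0,0,0,35,-66,3,0,0,0,0,35,-99,5,0,0,0,0,35,-132,6,0,0,0,0,35,-162,8,0,0,0,0,35,-190,9,0,0,0,0,35,-212,11,0,0,0,0,35,-220,11,0,0,0,0,35]'

```text
clock: 47.32
ee_pos: [582.0, -133.3, 154.2]
orientation: [-0.001, 0.754, 0.657, -0.002]
contact_force: [0.7, 0.6, -2.8]
finger_gap: 0.56
finger_force: 62.3
```

servo_tool --moves '[0,0,8,0,0,0,35,0,0,25,0,0,0,35,0,0,47,0,0,0,35,0,0,67,0,0,0,35,0,0,82,0,0,0,35,0,0,92,0,0,0,35,0,0,96,0,0,0,35,0,0,96,0,0,0,35]'

```text
clock: 47.98
ee_pos: [582.8, -128.3, 58.5]
orientation: [-0.001, 0.753, 0.658, -0.001]
contact_force: [1.1, -0.4, -1.8]
finger_gap: 0.557
finger_force: 62.2
```

```bash
python3 st.py
python3 - <<'E'
from h import *
px,H,X=cloud('side');s=H[...,1].astype(int);v=H[...,2].astype(int);z=X[...,2];x,y=X[...,0],X[...,1]
m=(z>35)&(z<116)&(abs(x-583)<28)&(y>-130)&(y<-95)&(v>120);P=X[m];print(m.sum(),np.percentile(P,2,0),np.percentile(P,98,0))
E
```

```text
47.9833 [ 582.8 -128.3   58.5] yaw -7.689999999999998 [-1.400e-03  7.529e-01  6.581e-01 -6.000e-04] [-0.33  0.41  1.65  0.    1.08 -0.2 ] [ 1.1 -0.4 -1.8] 0.556966747651524 62.201271057128906
434 [ 557.02655867 -128.6322344    39.33169208] [ 603.97800806 -103.88543212  107.61768146]
```

Nominal z is 60, so 8 mm remain.

servo_tool --moves '[0,0,2,0,0,0,35,0,0,4,0,0,0,35,0,0,5,0,0,0,35,0,0,6,0,0,0,35,0,0,7,0,0,0,35,0,0,8,0,0,0,35,0,0,8,0,0,0,35,0,0,8,0,0,0,35]'

```text
clock: 48.7
ee_pos: [584.2, -129.8, 54.6]
orientation: [0.001, 0.753, 0.658, 0.001]
contact_force: [-3.9, 0.7, 10.0]
finger_gap: 0.555
finger_force: 64.3
```

servo_tool --moves '[0,0,0,0,0,0,60,0,0,0,0,0,0,75,0,0,0,0,0,0,80,0,0,-6,0,0,0,80,0,0,-24,0,0,0,80,0,0,-55,0,0,0,80,0,0,-85,0,0,0,80,0,0,-104,0,0,0,80]'

```text
clock: 49.37
ee_pos: [585.2, -130.1, 159.2]
orientation: [0.002, 0.753, 0.658, 0.001]
contact_force: [0.7, -0.9, 0.1]
finger_gap: 0.94
finger_force: 0.0
```

servo_tool --moves '[15,-8,0,0,0,0,80,45,-25,0,0,0,0,80,80,-45,0,0,0,0,80,110,-70,0,0,0,0,80,140,-95,0,0,0,0,80,165,-115,0,0,0,0,80,178,-128,0,0,0,0,80,180,-130,0,0,0,0,80]'

```text
clock: 50.03
ee_pos: [475.4, 69.5, 155.4]
orientation: [-0.002, 0.752, 0.659, -0.001]
contact_force: [-0.0, -0.1, -1.0]
finger_gap: 0.938
finger_force: 0.0
```

```bash
python3 st.py
python3 - <<'E'
from h import *
px,H,X=cloud('top');s=H[...,1].astype(int);v=H[...,2].astype(int);z=X[...,2];x,y=X[...,0],X[...,1]
def rep(n,m):
    m=big(m);print(n,m.sum(),rect(X,m),np.percentile(z[m],95))
reg=(x>470)&(x<620)&(y<-80)&(y>-290)
rep('tray',reg&(z>85)&(z<114)&(y<-222))
rep('ins',reg&(z>94)&(y>-165)&(z<113)&(x>545))
rep('ins pin',reg&(z>94)&(y>-165)&(v<170)&(x>545))
rep('stud',reg&(z>92)&(x<540)&(s>90))
rep('sonde',(abs(x-523)<40)&(abs(y-132)<50)&(z>88)&(z<98))
cv2.imwrite('pics/end.png',ctrl.camera('side')['pixels'][...,::-1])
E
```

```text
50.0333 [475.4  69.5 155.4] yaw -7.540000000000006 [-1.800e-03  7.521e-01  6.591e-01 -7.000e-04] [-0.    0.16  1.76  0.    1.23  0.13] [-0.  -0.1 -1. ] 0.9381957690276046 0.0
tray 372 (array([ 561.5, -260.8]), array([53. , 50.6]), 80.69) 110.35140374576594
ins 338 (array([ 583.1, -130.8]), array([50.1, 50. ]), 26.18) 110.26764182298037
ins pin 46 (array([ 583.6, -133.1]), array([21.2, 14.8]), 89.49) 112.69574522103356
stud 249 (array([ 514.7, -183.3]), array([43.1, 42.6]), 41.88) 112.0819677168891
sonde 439 (array([521.3, 130.3]), array([44.7, 56.9]), 0.31) 96.48963731225274
```

View pics/end.png

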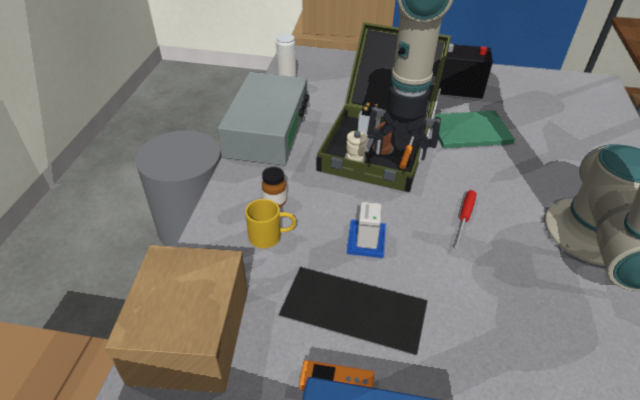

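The final view shows the sonde standing in the cradle at (368,228), the three neighbours back on their patches, the mat empty, and the mug, jar and meter where they were. The arm is clear of everything, so I'm handing in.

```bash
python3 -c "
from rig import ctrl
print(ctrl.close_job())"
```

```text
the job is handed in; nothing more can be done
None
```

The job is handed in (no verdict came back): by the last camera check the sonde stands upright and aligned in the cradle, about 3 mm off centre, the insulator, stud and tray are back upright within about 4 mm of their starting spots, and in the last picture the mug, jar and meter look unmoved; it took about 50 s of the 144 s.

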